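# Nip a watch crystal in the bench press and start the curing lamp

### The arm

A 6-joint arm with a two-finger parallel gripper is mounted at the origin on the work surface. World frame = base frame: x ahead of the robot, y to its left, z up, the work surface at z = 0. Lengths are in mm, angles in rad, forces in N, time in s.
With the tool pointing down it reaches from about 350 to 775 mm from the base axis. Payload 7.3 kg.
Tool frame: the origin (TCP) lies on the mounting face of the last link; the fingertips stand 178 mm ahead of it and the grasp point (between the pads) lies 159 mm ahead of it (bot.grip_point_offset is the distance from the TCP to the grasp point, in mm); x points along the fingers, y is the direction in which the jaws open and shut, and the axes are right-handed (so a half turn about x gives the same grasp; the last joint's range is limited). The gripper opens to 92 mm and grips with 3 to 60 N. Pads are 19 mm wide; open, the fingers measure 130 mm over their backs; the gripper's body (75 mm by 190 mm) begins 47 mm behind the grasp point.
Start: joints at [1.152, 0.342, 1.524, -0, 1.275, -0.146], TCP at [141.428, 505.595, 404.741] pointing down, gripper open.
Joint ranges: [-2.53, 2.53], [-0.77, 2.02], [0.04, 2.7], [-1, 4.14], [0.28, 2.66], [-3.11, 3.11]. Speed limits (rad/s): [2.57, 2.57, 3.14, 3.14, 3.14, 3.14].

### API

Orientations are given as [roll, pitch, yaw] about the fixed x, y, z axes, in that order (R = Rz(yaw) Ry(pitch) Rx(roll)).
In Python, from plant import bot gives the robot as it stands.
- The arm moves only by the tool arm_command, never from a script. Its argument "moves" is a list of rows, each a list of 5 numbers: the shift along the tool's x, y, z in cm, then the turn about the tool's x in degrees, then the opening, from 0 (shut) to 1 (fully open). A call has 1 to 10 rows; each row is the pose to reach, as a shift and turn from the pose measured when the call began, along the tool's axes at that moment; what a row does not reach only later rows make up. A row lasts 1/10 s, in which the tool goes at most 50 mm and 8.59 degrees, less where a joint would pass 70% of its speed; a pose out of reach is approached as far as the arm can. A call with a gripper value outside its range is refused whole. The fingers move at their own pace and stop on an object; the grip force is fixed at half the most. Time passes only in rows, so rows that repeat a pose let the fingers close. It gives the time, the measured TCP pose, the force and the opening at its end, in the units of the state.
- bot.get_obs(): the state, without advancing time (a new reading comes with each control period).
- bot.capture(name): name is "side" or "top" or "wrist"; returns a dict with "frame" (400x640x3 uint8, blue, green, red), "K" (3x3 intrinsics, pixels), "origin" and "orientation" of the camera in the world; the wrist camera has in their place "T_tool_cam" (4x4, takes a point from camera to tool coordinates, whose origin is the TCP and whose axes are the tool frame's). Camera axes: x right, y down, z forward; pixel columns grow to the right and rows downward; lengths in mm; the calibration is good to about 2 mm. A picture is of the moment at which its call begins: read the wrist's pose just before it. There is no depth.
- bot.close_job(): hands the job in, once; it reports no verdict.
The state is a dict: "time": time; "joint_positions": joint angles; "dq": joint speeds; "tau": joint torques, N m; "tool_pos": TCP position; "tcp_rot": TCP orientation; "contact_force": force on the tool from outside, world axes, zero at the start; "moment": the same for the moment, N m; "grip_width": finger opening in mm.
Only numpy, scipy, OpenCV 4.12 (cv2) and the standard library are available. Lean on these libraries where they do the work, as an engineer would, in place of code of your own. Each camera call takes 0.05 s, during which the arm holds its last target.

### The job

The watch on the green bench press has a fresh crystal to be bonded. Wind the small brass knob on top of the press clockwise until the presser holds the crystal snugly, finger-tight and no harder or the glass cracks, without turning the dark knurled height collar around the knob; then switch on the curing lamp beside the press. Leave the watch clamped where it stands with the lamp on, and do not disturb the pliers, loupe and tray.

Things in the scene. Friction and masses are not known exactly. Their poses are not given: they have to be found in the camera images.
- knob (a joint): Turn of the brass knob relative to the collar carrying it, rad, growing clockwise seen from above; 1 rad lowers the spindle 1.6 mm, the knob itself stays at its height. Drag 0.12 N m. After 1.3 to 2.4 rad (not known beforehand) it meets the hard load: then each 0.1 rad adds about 13 N on the crystal and 0.02 N m to the drag. Snug is 15 to 70 N, so 0.03 to 0.11 N m above the free drag. It stays where it is left.
- knob_grip (a point): Point on the knob's upright axis, 5 mm below its flat top, where to grip it. The knob is a knurled brass cylinder 24 mm across and 26 mm tall with a black index line on top; its underside is 21 mm and the collar's top 23 mm below this point. It is 198 mm above the bench; nothing stands above it.
- collar (a joint): Turn of the height collar, rad, clockwise positive: the dark steel knurled ring 48 mm across and 18 mm tall right under the knob, on the same axis, set for this model of watch. Only friction holds it (0.32 N m), and the knob turns in it, so fingers resting on it or a knob forced too hard drag it round.
- collar_mark (a point): End of the white index line on the collar's top edge, 24 mm from the axis.
- presser: White nylon shoe 30 mm across and 10 mm thick on the spindle's foot, origin at the centre of its underside. It is self-aligning, with 1.8 mm of end play on the spindle in which it may start anywhere: it touches the crystal lightly (under 3 N), then the play is taken up, and only then does the load come on. The glass cracks at 100 N.
- watch: Steel wristwatch head without strap, loose, 40 mm across and 11.5 mm thick over its clear 34 mm crystal, dial up on the white nylon die of the press. Origin at the centre of its underside.
- press: Green C-frame crystal press fixed to the bench, origin on the bench under the spindle axis, x towards its column, y to the left seen from the front (throat) side. Base 200 x 120 mm (x -70 to +130), head 62 mm wide, its top 156 mm above the bench and the collar on it.
- switch (a joint): Lamp switch: 0 off (leaning to the lamp's -x), 0.8 rad fully on (leaning to +x); on above 0.6. It stays where it is left; about 1.5 N at its tip moves it.
- switch_tip (a point): Centre of the red 12 mm ball at the tip of the bat-handle switch, 34 mm from its pivot; it travels 26 mm along the lamp's +x from off to on, 67 mm above the bench at either end and 70 mm in the middle.
- lamp: Grey curing lamp fixed to the bench to the press's left (+y of the press), foot 100 x 62 x 34 mm (x, y, z) with the switch on its top, pivot at x = -15 mm; a low swan neck, under 90 mm tall, points its head to the press (-y). Origin at the centre of its underside.
- pliers: Bystander: yellow-handled pliers 130 mm long, lying loose. Origin on the bench near the rivet.
- loupe: Bystander: black eye loupe 34 mm across, 26 mm tall, standing loose. Origin at its underside.
- parts_tray: Bystander: aluminium parts tray 90 x 60 x 14 mm with three bays, loose. Origin at the centre of its underside.
Mind the look-alikes: they are no part of the job. Several things have the shape of the lamp; the one meant has the colours described above.

How it is judged (in metres and radians):
On the way, in this order (a step that is already met when the one before it is completed fails the run):
1. the presser bears snugly on the crystal (contact force between presser and watch between 15 and 70 N), for 0.3 s.
2. the curing lamp is switched on (value of joint switch above 0.6 rad), for 0.2 s.
At the end, for the whole second after the job is handed in: The presser bears on the watch with 15 to 70 N, the lamp switch is over (above 0.6 rad), the collar's mark is within 3 mm and the watch within 5 mm of where each began, and the watch is at rest (all of step 1 and value of joint switch above 0.6 rad and distance of collar_mark from where it was at the start of the episode below 0.003 m and distance of watch from where it was at the start of the episode below 0.005 m and linear speed of watch below 0.01 m/s); the robot touches nothing.
It fails at once if the crystal is cracked (presser above 100 N) (contact force between presser and watch above 100 N).
It fails at once if the height collar is turned (distance of collar_mark from where it was at the start of the episode above 0.003 m).
It fails at once if another thing on the bench is shoved (distance of any of pliers, loupe, parts_tray from where it was at the start of the episode above 0.015 m).
It also fails if it takes over 58 s, if anything falls off the work surface, if the arm or the gripper's body presses on something with over 40 N, if the wrist force passes 120 N, or if a joint passes its speed limit or range.

## Working session

There is one attempt and no reset: what is moved stays moved. The work goes in short steps, Python scripts to look and compute and a tool call to move; the robot and the scene stay as the last step left them, time stands still between calls to the robot, and variables do not carry over. Pictures are saved under pics/ and viewed, and the job is handed in when it is done.

Besides the shell and the picture viewer there is one more tool, called after "Emit:" as a command line: name --pt "numbers of a row" for each row, then --argument value for the rest. arm_command: Moves the arm, as the interface text tells. Its arguments: {"type":"object","properties":{"moves":{"type":"array"}},"required":["moves"]}

```bash
ls; mkdir -p pics; python3 - <<'E'
from plant import bot
import cv2
o=bot.get_obs(); print(o)
for n in ["side","top","wrist"]:
    c=bot.capture(n); cv2.imwrite(f"pics/{n}0.png",c["frame"])
    print(n,{k:v for k,v in c.items() if k!="frame"})
E
```

```text
pics
{'time': 0.0, 'joint_positions': array([ 1.15200905e+00,  3.42706883e-01,  1.52500491e+00, -8.27986465e-06,
        1.27538664e+00, -1.45988626e-01]), 'dq': array([ 4.76927887e-04, -1.84951477e-03, -7.12560369e-04, -1.47838463e-03,
       -2.48596092e-05, -1.67452392e-03]), 'tau': array([-6.34456046e-04, -4.31243348e+01, -2.44221210e+01,  7.17738457e-02,
        5.60353138e-02, -1.25229153e-04]), 'tool_pos': array([141.36868154, 505.47018615, 404.05720224]), 'tcp_rot': array([-1.71152689,  1.56929052, -1.98432313]), 'contact_force': array([-0.26954899,  0.53481259, -0.24951774]), 'moment': array([-0.02192461,  0.03126302,  0.01993921]), 'grip_width': 91.90210973981551}
side {'K': array([[455.32481053,   0.        , 313.85697641],
       [  0.        , 455.32481053, 198.96647395],
       [  0.        ,   0.        ,   1.        ]]), 'origin': array([ 394.43075322, -578.41814637,  740.29575514]), 'orientation': array([-2.37569709, -0.00476346, -0.3530822 ])}
top {'K': array([[436.0495095 ,   0.        , 309.67343438],
       [  0.        , 436.0495095 , 206.07899633],
       [  0.        ,   0.        ,   1.        ]]), 'origin': array([ 535.79695763,  -24.74151012, 1194.97365593]), 'orientation': array([-3.06763352, -0.01457195, -1.55250493])}
wrist {'K': array([[285.48968551,   0.        , 314.77564508],
       [  0.        , 285.48968551, 203.48730397],
       [  0.        ,   0.        ,   1.        ]]), 'T_tool_cam': array([[ 8.34955050e-04, -2.96322347e-01,  9.55087624e-01,
         2.05788024e+01],
       [ 9.99999607e-01, -3.60099025e-05, -8.85390241e-04,
         1.35164662e-01],
       [ 2.96753527e-04,  9.55087988e-01,  2.96322201e-01,
        -8.05764105e+01],
       [ 0.00000000e+00,  0.00000000e+00,  0.00000000e+00,
         1.00000000e+00]])}
```

View pics/side0.png

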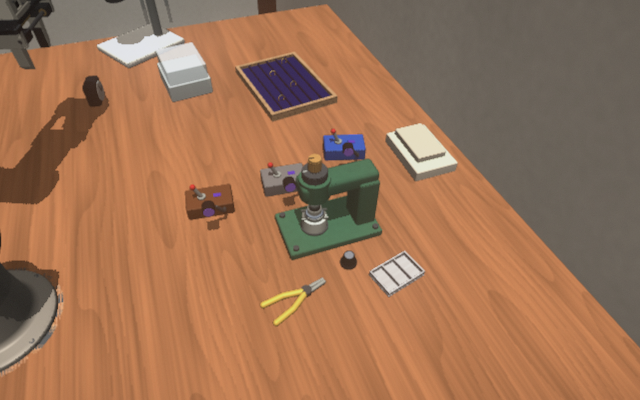

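View pics/top0.png

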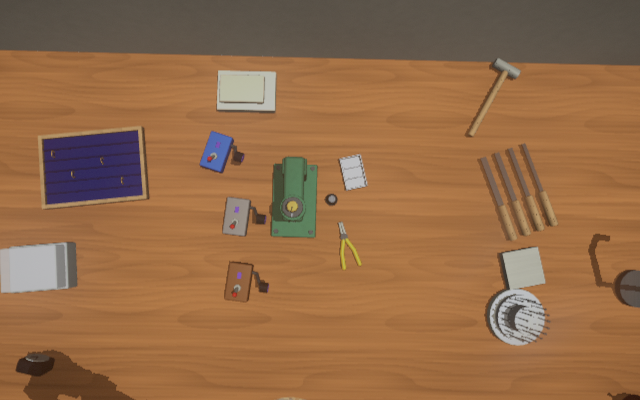

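View pics/wrist0.png

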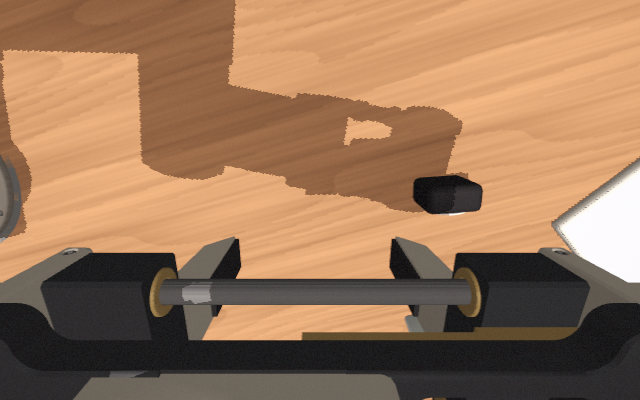

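```bash
cat > h.py <<'E'
import numpy as np, cv2
from scipy.spatial.transform import Rotation as R
def rot(rpy): return R.from_euler('xyz',rpy).as_matrix()
def ray(c,uv,T=None):
    d=np.linalg.inv(c["K"])@np.array([uv[0],uv[1],1.])
    return c["origin"],rot(c["orientation"])@d
def plane(c,uv,z):
    o,d=ray(c,uv); return o+d*(z-o[2])/d[2]
def tri(c1,u1,c2,u2):
    o1,d1=ray(c1,u1);o2,d2=ray(c2,u2)
    A=np.stack([d1,-d2],1);s=np.linalg.lstsq(A,o2-o1,rcond=None)[0]
    p,q=o1+s[0]*d1,o2+s[1]*d2
    return (p+q)/2,np.linalg.norm(p-q)
def proj(c,p):
    v=rot(c["orientation"]).T@(np.asarray(p)-c["origin"]);v=c["K"]@v;return v[:2]/v[2]
E
python3 - <<'E'
from plant import bot
from h import *
for n,(x0,y0,x1,y1) in {"side":(250,120,390,225),"top":(210,120,350,240)}.items():
    c=bot.capture(n); f=c["frame"]
    cv2.imwrite(f"pics/{n}z.png",cv2.resize(f[y0:y1,x0:x1],None,fx=5,fy=5,interpolation=cv2.INTER_NEAREST))
    h=cv2.cvtColor(f,cv2.COLOR_BGR2HSV)
    red=((h[...,0]<6)|(h[...,0]>174))&(h[...,1]>170)&(h[...,2]>90)
    k,l,s,ce=cv2.connectedComponentsWithStats(red.astype(np.uint8))
    for i in range(1,k):
        if s[i,4]>5: print(n,"red",s[i],ce[i])
    g=(h[...,0]>50)&(h[...,0]<85)&(h[...,1]>80)
    k,l,s,ce=cv2.connectedComponentsWithStats(g.astype(np.uint8))
    for i in range(1,k):
        if s[i,4]>100:
            print(n,"green",s[i],ce[i])
            q=cv2.minAreaRect(np.argwhere(l==i)[:,::-1].astype(np.float32));print(q)
E
```

```text
side red [331 129   4   4  13] [332.84615385 130.46153846]
side red [268 163   5   4  16] [270.  164.5]
side red [190 185   5   5  19] [192.         186.78947368]
top red [208 157   4   3   9] [209.33333333 158.11111111]
top red [230 225   4   3  10] [231.8 226. ]
top red [233 293   4   4  14] [234.5        294.28571429]
```

View pics/sidez.png

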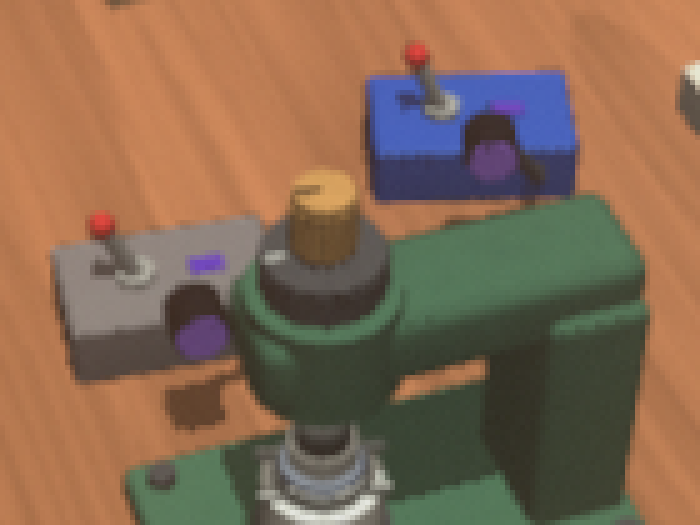

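View pics/topz.png

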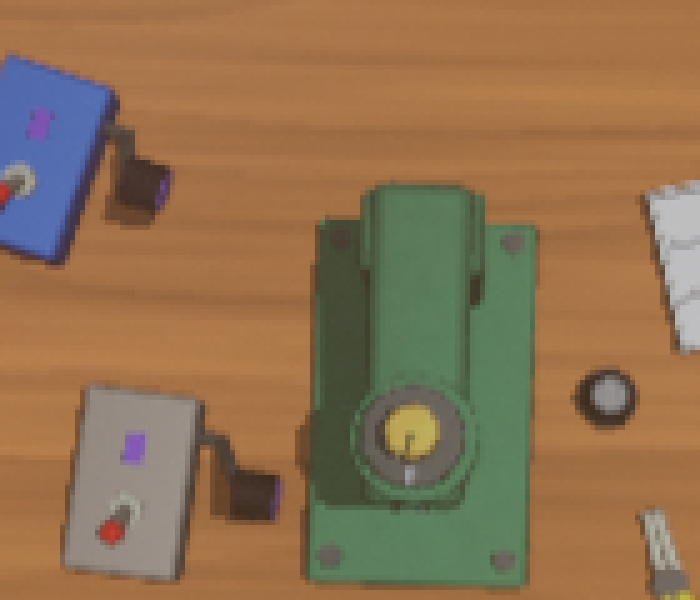

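```bash
python3 - <<'E'
from plant import bot
from h import *
t=bot.capture("top");s=bot.capture("side")
print(bot.get_obs()['time'])
Z=lambda x,y,a,b:(a+x/5-.4,b+y/5-.4)
kt=Z(410,431,210,120);ks=Z(324,188,250,120)
print("knob tri",tri(t,kt,s,ks),"top plane",plane(t,kt,203),"side plane",plane(s,ks,203))
h=cv2.cvtColor(t["frame"],cv2.COLOR_BGR2HSV)
m=((h[...,0]>18)&(h[...,0]<32)&(h[...,1]>110)&(h[...,2]>120)).astype(np.uint8); m[:190]=0;m[225:]=0;m[:,:275]=0;m[:,310:]=0
print("mask cen",cv2.moments(m,True)['m10']/m.sum(),cv2.moments(m,True)['m01']/m.sum(),m.sum())
print("ball",tri(t,(231.8,226),s,(270,164.5)),plane(t,(231.8,226),67),plane(s,(270,164.5),67))
for n,p in dict(a=(88,386),b=(203,403),c=(182,580),d=(63,567)).items():
    print(n,plane(t,Z(*p,210,120),34))
print("pivot",plane(t,Z(127,510,210,120),36))
E
```

```text
0.35
knob tri (array([610.8218006 ,   2.90879068, 203.28287968]), np.float64(3.024854326392843)) top plane [609.39591516   3.36723222 203.        ] side plane [612.41459997   2.86342772 203.        ]
mask cen 291.8791208791209 205.9120879120879 91
ball (array([565.40634951, 159.78123813,  67.84047688]), np.float64(2.3734681020636157)) [564.27608209 160.20667852  67.        ] [566.76890597 160.3994436   67.        ]
a [642.67165191 180.30024548  34.        ]
b [634.77155185 118.83090996  34.        ]
c [540.38781198 127.27208714  34.        ]
d [546.10298854 190.40833843  34.        ]
pivot [576.87284644 157.19306273  36.        ]
```

```bash
cat > goto.py <<'E'
import sys
from plant import bot
from h import *
o=bot.get_obs();M=rot(o["tcp_rot"])
tgt=np.array([float(a) for a in sys.argv[1:4]])
print("t",o['time'],"pos",o['tool_pos'].round(1),"q",o['joint_positions'].round(2),"w",round(o['grip_width'],1))
print("F",o['contact_force'].round(2),"M",o['moment'].round(3))
print("tool axes\n",M.round(4))
print("shift cm",((M.T@(tgt-o["tool_pos"]))/10).round(2))
E
python3 goto.py 611 3 430
```

```text
t 0.35 pos [141.4 505.6 404.6] q [ 1.15  0.34  1.52 -0.    1.28 -0.15] w 92.0
F [0.03 0.01 1.09] M [0.053 0.017 0.014]
tool axes
 [[-1.000e-04  2.694e-01  9.630e-01]
 [-3.000e-04  9.630e-01 -2.694e-01]
 [-1.000e+00 -3.000e-04 -0.000e+00]]
shift cm [ -2.53 -35.75  58.76]
```

Emit:
arm_command --pt "-2.5 -3 4.9 0 1" --pt "-2.5 -6 9.8 0 1" --pt "-2.5 -9 14.7 0 1" --pt "-2.5 -12 19.6 0 1" --pt "-2.5 -15 24.5 0 1" --pt "-2.5 -18 29.4 0 1" --pt "-2.5 -21 34.3 0 1" --pt "-2.5 -24 39.2 0 1" --pt "-2.5 -27 44.1 0 1" --pt "-2.5 -30 49 0 1"

```text
time: 1.35
tool_pos: [479.9, 140.5, 429.8]
tcp_rot: [0.185, 1.57, -0.088]
contact_force: [1.3, 0.1, 0.2]
grip_width: 92.0
```

```bash
python3 goto.py 611 3 430
```

```text
t 1.35 pos [479.9 140.5 429.8] q [ 0.13  0.28  1.55 -0.    1.32 -1.17] w 92.0
F [1.31 0.15 0.24] M [ 0.045 -0.019 -0.052]
tool axes
 [[ 3.000e-04  2.697e-01  9.630e-01]
 [-0.000e+00  9.630e-01 -2.697e-01]
 [-1.000e+00  1.000e-04  3.000e-04]]
shift cm [-1.000e-02 -9.710e+00  1.633e+01]
```

Emit:
arm_command --pt "0 -2.4 4.1 0 1" --pt "0 -4.8 8.2 0 1" --pt "0 -7.3 12.3 0 1" --pt "0 -9.7 16.3 0 1" --pt "0 -9.7 16.3 0 1" --pt "0 -9.7 16.3 0 1" --pt "0 -9.7 16.3 0 1"

```text
time: 2.05
tool_pos: [610.2, 3.9, 429.8]
tcp_rot: [2.443, 1.57, 2.17]
contact_force: [0.7, 0.3, -0.0]
grip_width: 92.0
```

```bash
python3 goto.py 611 3 360; python3 - <<'E'
from plant import bot
from h import *
o=bot.get_obs();c=bot.capture("wrist")
cv2.imwrite("pics/wrist1.png",c["frame"])
M=np.eye(4);M[:3,:3]=rot(o["tcp_rot"]);M[:3,3]=o["tool_pos"]
W=M@c["T_tool_cam"]
def pl(uv,z):
    d=W[:3,:3]@np.linalg.inv(c["K"])@np.array([uv[0],uv[1],1]);return W[:3,3]+d*(z-W[2,3])/d[2]
h=cv2.cvtColor(c["frame"],cv2.COLOR_BGR2HSV)
m=((h[...,0]>18)&(h[...,0]<32)&(h[...,1]>110)&(h[...,2]>120)).astype(np.uint8)
k,l,s,ce=cv2.connectedComponentsWithStats(m)
for i in range(1,k):
    if s[i,4]>60:print(s[i],ce[i],pl(ce[i],203))
E
```

```text
t 2.05 pos [610.2   3.9 429.8] q [-0.12  0.49  1.23  0.    1.43 -1.42] w 92.0
F [ 0.72  0.29 -0.02] M [ 0.031  0.01  -0.06 ]
tool axes
 [[-3.000e-04  2.691e-01  9.631e-01]
 [ 5.000e-04  9.631e-01 -2.691e-01]
 [-1.000e+00  4.000e-04 -4.000e-04]]
shift cm [ 6.98 -0.07  0.11]
[152  90  58  66 918] [185.56862745 125.59150327] [515.06555716 -63.06028064 203.        ]
```

View pics/wrist1.png

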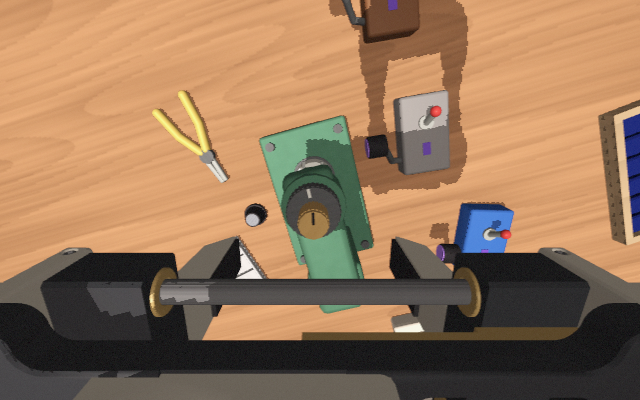

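```bash
python3 - <<'E'
import cv2
f=cv2.imread("pics/wrist1.png");cv2.imwrite("pics/w1z.png",cv2.resize(f[160:260,270:370],None,fx=6,fy=6,interpolation=cv2.INTER_NEAREST))
E
```

```text
(no output)
```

View pics/w1z.png

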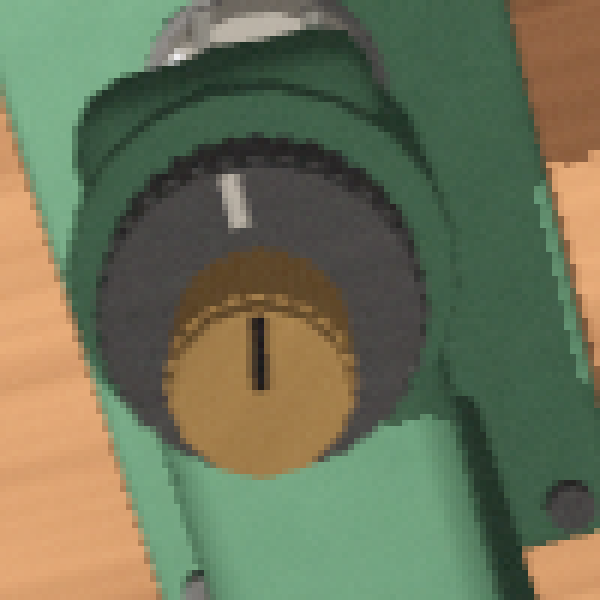

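```bash
python3 - <<'E'
from plant import bot
from h import *
o=bot.get_obs();c=bot.capture("wrist")
M=np.eye(4);M[:3,:3]=rot(o["tcp_rot"]);M[:3,3]=o["tool_pos"]
W=M@c["T_tool_cam"]
for uv in [(313.4,224.9)]:
    d=W[:3,:3]@np.linalg.inv(c["K"])@np.array([uv[0],uv[1],1]);p=W[:3,3]+d*(203-W[2,3])/d[2]
    print(p, (M[:3,:3].T@(p-o["tool_pos"])).round(1))
E
```

```text
[610.65642848   2.9597745  203.        ] [227.1  -1.1   0.9]
```

Emit:
arm_command --pt "2.5 -0.1 0.1 0 1" --pt "5 -0.1 0.1 0 1" --pt "6.5 -0.1 0.1 0 1" --pt "7 -0.1 0.1 0 1" --pt "7 -0.1 0.1 0 1" --pt "7 -0.1 0.1 0 1"

```text
time: 2.75
tool_pos: [610.8, 3.6, 361.6]
tcp_rot: [0.244, 1.568, -0.027]
contact_force: [-0.5, -0.1, 0.1]
grip_width: 92.0
```

```bash
python3 goto.py 610.7 3 360; python3 - <<'E'
from plant import bot
from h import *
c=bot.capture("side");cv2.imwrite("pics/s2.png",cv2.resize(c["frame"][90:240,230:400],None,fx=4,fy=4))
E
```

```text
t 2.75 pos [610.8   3.6 361.6] q [-0.12  0.53  1.34  0.    1.27 -1.42] w 92.0
F [-0.47 -0.13  0.14] M [0.026 0.008 0.011]
tool axes
 [[ 2.600e-03  2.675e-01  9.635e-01]
 [-1.000e-04  9.635e-01 -2.675e-01]
 [-1.000e+00  6.000e-04  2.500e-03]]
shift cm [ 0.16 -0.06  0.  ]
```

View pics/s2.png

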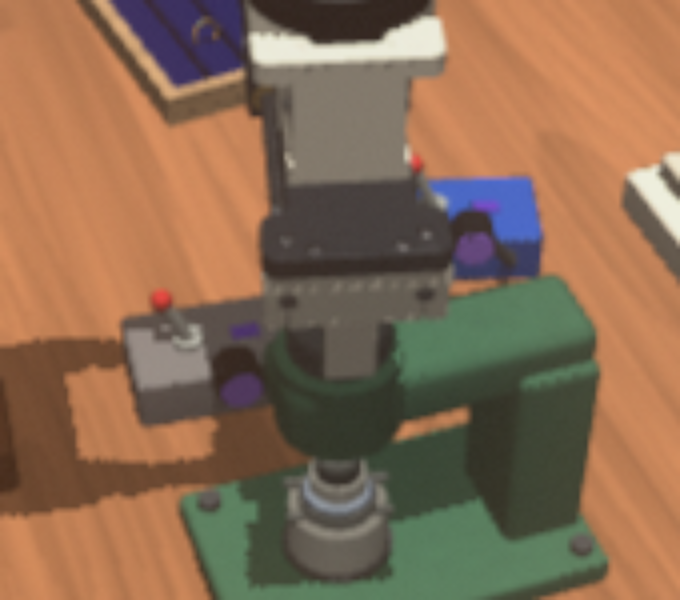

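Emit:
arm_command --pt "0.1 -0.06 0 0 0.4" --pt "0.1 -0.06 0 0 0.4" --pt "0.1 -0.06 0 0 0.4" --pt "0.1 -0.06 0 0 0.35" --pt "0.1 -0.06 0 0 0.32"

```text
time: 3.3
tool_pos: [610.7, 2.8, 360.8]
tcp_rot: [0.235, 1.568, -0.036]
contact_force: [0.4, 0.5, 0.2]
grip_width: 56.7
```

```bash
python3 goto.py 610.7 3 360
```

```text
t 3.3 pos [610.7   2.8 360.8] q [-0.12  0.53  1.34  0.    1.26 -1.42] w 56.7
F [0.37 0.51 0.24] M [-0.046 -0.001  0.009]
tool axes
 [[ 2.900e-03  2.678e-01  9.635e-01]
 [-1.000e-04  9.635e-01 -2.678e-01]
 [-1.000e+00  7.000e-04  2.800e-03]]
shift cm [ 0.08  0.02 -0.01]
```

Emit:
arm_command --pt "0 0.0 0 0 0" --pt "0 0 0 0 0" --pt "0 0 0 0 0" --pt "0 0 0 0 0" --pt "0 0 0 0 0" --pt "0 0 0 0 0" --pt "0 0 0 0 0" --pt "0 0 0 0 0" --pt "0 0 0 0 0"

```text
time: 4.2
tool_pos: [610.7, 2.6, 360.8]
tcp_rot: [0.033, 1.568, -0.239]
contact_force: [-1.4, -3.5, 0.2]
grip_width: 23.1
```

```bash
python3 goto.py 610.7 3 360
```

```text
t 4.2 pos [610.7   2.6 360.8] q [-0.12  0.53  1.34 -0.    1.26 -1.42] w 23.1
F [-1.37 -3.49  0.25] M [-0.607  0.152  0.03 ]
tool axes
 [[ 2.700e-03  2.679e-01  9.634e-01]
 [-7.000e-04  9.634e-01 -2.679e-01]
 [-1.000e+00  1.000e-04  2.800e-03]]
shift cm [ 0.08  0.04 -0.01]
```

Emit:
arm_command --pt "0 -0.05 0 6 0" --pt "0 -0.05 0 12 0" --pt "0 -0.05 0 18 0" --pt "0 -0.05 0 24 0" --pt "0 -0.05 0 30 0"

```text
time: 4.7
tool_pos: [610.6, 2.4, 360.7]
tcp_rot: [0.812, 1.568, 0.013]
contact_force: [-1.0, -0.6, 0.3]
grip_width: 23.2
```

```bash
python3 goto.py 610.7 3 360;python3 - <<'E'
from plant import bot
from h import *
c=bot.capture("wrist");cv2.imwrite("pics/w3.png",c["frame"])
E
```

```text
t 4.7 pos [610.6   2.4 360.7] q [-0.12  0.53  1.34  0.    1.26 -0.89] w 23.2
F [-1.01 -0.62  0.27] M [-0.171  0.062  0.127]
tool axes
 [[ 0.0031  0.7165  0.6976]
 [ 0.      0.6976 -0.7165]
 [-1.      0.0022  0.0021]]
shift cm [ 0.07  0.04 -0.04]
```

View pics/w3.png

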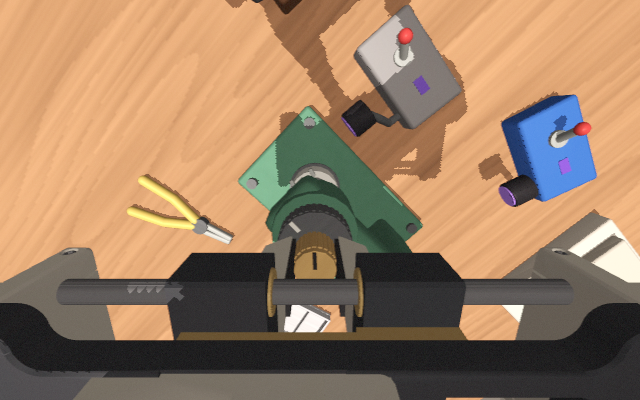

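Emit:
arm_command --pt "0 0 0 6 0" --pt "0 0 0 12 0" --pt "0 0 0 18 0" --pt "0 0 0 24 0" --pt "0 0 0 30 0" --pt "0 0 0 36 0" --pt "0 0 0 37 0"

```text
time: 5.45
tool_pos: [610.7, 2.5, 360.8]
tcp_rot: [1.482, 1.567, 0.033]
contact_force: [0.5, -1.2, -0.3]
grip_width: 22.9
```

```bash
cat > m.py <<'E'
from plant import bot
from h import *
a=[]
for i in range(4):
    o=bot.get_obs(); a.append(o["moment"]); c=bot.capture("wrist")
a.append(bot.get_obs()["moment"]);a=np.array(a)
print("t",o['time'],o['tool_pos'].round(1),"q6-q1",(o['joint_positions'][5]-o['joint_positions'][0]).round(3),"F",o['contact_force'].round(1),"w",o['grip_width'].round(1))
print("Mz",a[:,2].round(3),"mean",a[:,2].mean().round(3))
E
python3 m.py
```

```text
Traceback (most recent call last):
  File "m.py", line 7, in <module>
    print("t",o['time'],o['tool_pos'].round(1),"q6-q1",(o['joint_positions'][5]-o['joint_positions'][0]).round(3),"F",o['contact_force'].round(1),"w",o['grip_width'].round(1))
                                                                                                                                                      ^^^^^^^^^^^^^^^^^^^^^
AttributeError: 'float' object has no attribute 'round'
```

```bash
sed -i "s/o\['grip_width'\].round(1)/round(o['grip_width'],1)/" m.py; python3 m.py
```

```text
t 5.8 [610.7   2.5 360.8] q6-q1 -0.123 F [ 1.  -2.3 -0.3] w 23.1
Mz [0.141 0.097 0.059 0.131 0.15 ] mean 0.116
```

```bash
sed -i "s/range(4)/range(8)/" m.py; cat >> m.py <<'E'
import json,os
L=json.load(open("log.json")) if os.path.exists("log.json") else []
L.append([float(o['joint_positions'][5]-o['joint_positions'][0]+1.30),float(a[:,2].mean())]);json.dump(L,open("log.json","w"))
print(np.round(L,3).tolist())
E
python3 m.py
```

```text
t 6.2 [610.7   2.5 360.8] q6-q1 -0.122 F [ 1.8 -0.7 -0.2] w 23.4
Mz [0.15  0.159 0.112 0.106 0.119 0.095 0.124 0.045 0.074] mean 0.109
[[1.178, 0.109]]
```

Emit:
arm_command --pt "0 0 0 4 0" --pt "0 0 0 8 0" --pt "0 0 0 8 0"

```text
time: 6.55
tool_pos: [610.7, 2.5, 360.8]
tcp_rot: [1.641, 1.567, 0.051]
contact_force: [1.6, -1.3, -0.5]
grip_width: 23.1
```

```bash
python3 m.py
```

```text
t 6.9 [610.7   2.5 360.8] q6-q1 0.018 F [ 1.  -1.1 -0.7] w 23.1
Mz [-0.073 -0.076 -0.043 -0.056 -0.029 -0.072 -0.035 -0.031  0.018] mean -0.044
[[1.178, 0.109], [1.318, -0.044]]
```

Emit:
arm_command --pt "0 0 0 4 0" --pt "0 0 0 8 0" --pt "0 0 0 8 0"

```text
time: 7.25
tool_pos: [610.7, 2.5, 360.8]
tcp_rot: [1.764, 1.567, 0.035]
contact_force: [1.4, -1.6, -0.6]
grip_width: 23.2
```

```bash
python3 m.py
```

```text
t 7.6 [610.8   2.5 360.8] q6-q1 0.157 F [ 1.3 -0.9 -1. ] w 23.0
Mz [ 0.005 -0.081 -0.076 -0.044 -0.04  -0.042  0.002 -0.025 -0.018] mean -0.035
[[1.178, 0.109], [1.318, -0.044], [1.457, -0.035]]
```

Emit:
arm_command --pt "0 0 0 2 0" --pt "0 0 0 4 0" --pt "0 0 0 5 0" --pt "0 0 0 6 0"

```text
time: 8.05
tool_pos: [610.8, 2.5, 360.8]
tcp_rot: [1.868, 1.567, 0.035]
contact_force: [1.8, -1.6, -1.2]
grip_width: 22.9
```

```bash
python3 m.py
```

```text
t 8.4 [610.8   2.5 360.8] q6-q1 0.261 F [ 2.6 -1.7 -0.7] w 23.3
Mz [0.128 0.026 0.066 0.078 0.08  0.103 0.078 0.11  0.044] mean 0.079
[[1.178, 0.109], [1.318, -0.044], [1.457, -0.035], [1.561, 0.079]]
```

Emit:
arm_command --pt "0 0 0 2 0" --pt "0 0 0 4 0" --pt "0 0 0 5 0" --pt "0 0 0 6 0"

```text
time: 8.85
tool_pos: [610.8, 2.5, 360.9]
tcp_rot: [1.955, 1.567, 0.017]
contact_force: [1.4, -1.4, -0.3]
grip_width: 23.4
```

```bash
python3 m.py
```

```text
t 9.2 [610.8   2.5 360.9] q6-q1 0.366 F [ 1.9 -0.4 -0.5] w 23.4
Mz [0.169 0.122 0.103 0.057 0.073 0.057 0.104 0.049 0.083] mean 0.091
[[1.178, 0.109], [1.318, -0.044], [1.457, -0.035], [1.561, 0.079], [1.666, 0.091]]
```

```bash
sed -i 's/o=bot.get_obs(); a.append(o\["moment"\])/o=bot.get_obs(); a.append(o["moment"]); print(round(float(o["tau"][5]),4),end=" ")/' m.py; python3 m.py
```

```text
0.0922 0.0963 0.0997 0.1025 0.1048 0.1067 0.1083 0.1091 t 9.6 [610.8   2.5 360.9] q6-q1 0.366 F [ 2.3 -1.5 -0.8] w 23.4
Mz [0.083 0.144 0.09  0.095 0.124 0.08  0.084 0.137 0.076] mean 0.101
[[1.178, 0.109], [1.318, -0.044], [1.457, -0.035], [1.561, 0.079], [1.666, 0.091], [1.666, 0.101]]
```

Emit:
arm_command --pt "0 0 0 1 0" --pt "0 0 0 2 0" --pt "0 0 0 3 0" --pt "0 0 0 4 0" --pt "0 0 0 4.5 0" --pt "0 0 0 5 0" --pt "0 0 0 5.3 0" --pt "0 0 0 5.6 0" --pt "0 0 0 5.8 0" --pt "0 0 0 6 0"

```text
time: 10.65
tool_pos: [610.8, 2.5, 360.9]
tcp_rot: [2.069, 1.567, 0.027]
contact_force: [2.4, -1.3, 0.9]
grip_width: 22.9
```

```bash
python3 m.py
```

```text
0.116 0.1357 0.1556 0.1336 0.1253 0.1225 0.1216 0.1214 t 11.0 [610.8   2.5 360.9] q6-q1 0.471 F [ 2.7 -0.7  1.4] w 23.4
Mz [0.157 0.181 0.103 0.137 0.137 0.151 0.092 0.113 0.18 ] mean 0.139
[[1.178, 0.109], [1.318, -0.044], [1.457, -0.035], [1.561, 0.079], [1.666, 0.091], [1.666, 0.101], [1.771, 0.139]]
```

Emit:
arm_command --pt "0 0 0 1 0" --pt "0 0 0 2 0" --pt "0 0 0 3 0" --pt "0 0 0 4 0" --pt "0 0 0 4.5 0" --pt "0 0 0 5 0" --pt "0 0 0 5.3 0" --pt "0 0 0 5.6 0" --pt "0 0 0 5.8 0" --pt "0 0 0 6 0"

```text
time: 12.05
tool_pos: [610.8, 2.4, 361.0]
tcp_rot: [2.163, 1.567, 0.016]
contact_force: [2.1, -1.5, 1.6]
grip_width: 23.5
```

```bash
python3 m.py
```

```text
0.1322 0.1519 0.1719 0.1498 0.1415 0.1388 0.1379 0.1376 t 12.4 [610.8   2.5 361. ] q6-q1 0.575 F [ 1.3 -1.1  1.1] w 23.2
Mz [0.196 0.194 0.195 0.095 0.077 0.15  0.129 0.139 0.119] mean 0.144
[[1.178, 0.109], [1.318, -0.044], [1.457, -0.035], [1.561, 0.079], [1.666, 0.091], [1.666, 0.101], [1.771, 0.139], [1.875, 0.144]]
```

Emit:
arm_command --pt "0 0 0 1 0" --pt "0 0 0 2 0" --pt "0 0 0 3 0" --pt "0 0 0 4 0" --pt "0 0 0 4.5 0" --pt "0 0 0 5 0" --pt "0 0 0 5.3 0" --pt "0 0 0 5.6 0" --pt "0 0 0 5.8 0" --pt "0 0 0 6 0"

```text
time: 13.45
tool_pos: [610.8, 2.5, 360.9]
tcp_rot: [2.273, 1.567, 0.021]
contact_force: [1.8, -2.3, 2.4]
grip_width: 23.1
```

```bash
python3 m.py
```

```text
0.1484 0.1681 0.1881 0.1662 0.1578 0.155 0.1541 0.1539 t 13.8 [610.8   2.4 361. ] q6-q1 0.68 F [ 1.9 -1.7  3. ] w 23.1
Mz [0.192 0.155 0.155 0.158 0.175 0.196 0.173 0.136 0.147] mean 0.165
[[1.178, 0.109], [1.318, -0.044], [1.457, -0.035], [1.561, 0.079], [1.666, 0.091], [1.666, 0.101], [1.771, 0.139], [1.875, 0.144], [1.98, 0.165]]
```

Emit:
arm_command --pt "0 0 0 1 0" --pt "0 0 0 1.5 0" --pt "0 0 0 2 0" --pt "0 0 0 2.3 0" --pt "0 0 0 2.6 0" --pt "0 0 0 2.8 0" --pt "0 0 0 3 0"

```text
time: 14.55
tool_pos: [610.8, 2.4, 361.0]
tcp_rot: [2.309, 1.567, 0.005]
contact_force: [1.2, -2.2, 2.8]
grip_width: 23.2
```

```bash
python3 m.py
```

```text
0.1568 0.1763 0.1962 0.1742 0.1659 0.1631 0.1622 0.1619 t 14.9 [610.8   2.4 361. ] q6-q1 0.733 F [ 1.3 -2.8  2.8] w 22.9
Mz [0.17  0.188 0.16  0.192 0.168 0.153 0.162 0.152 0.154] mean 0.167
[[1.178, 0.109], [1.318, -0.044], [1.457, -0.035], [1.561, 0.079], [1.666, 0.091], [1.666, 0.101], [1.771, 0.139], [1.875, 0.144], [1.98, 0.165], [2.033, 0.167]]
```

Emit:
arm_command --pt "0 0 0 3 0.4" --pt "0 0 0 3 0.6" --pt "0 0 0 3 0.8" --pt "0 0 0 3 0.8" --pt "0 0 0 3 0.8" --pt "-1 0 0 3 0.8" --pt "-3 0 0 3 0.8" --pt "-6 0 0 3 0.8" --pt "-6 0 0 3 0.8"

```text
time: 15.85
tool_pos: [611.0, 2.4, 426.2]
tcp_rot: [2.285, 1.558, -0.07]
contact_force: [0.7, 0.4, 1.4]
grip_width: 73.7
```

```bash
python3 goto.py 566 160 430; python3 - <<'E'
from plant import bot
from h import *
f=bot.capture("wrist")["frame"];cv2.imwrite("pics/w4.png",f)
E
```

```text
t 15.85 pos [611.    2.4 426.2] q [-0.12  0.49  1.24  0.    1.4   0.66] w 73.7
F [0.69 0.37 1.4 ] M [-0.067  0.069  0.003]
tool axes
 [[ 1.280e-02  7.075e-01 -7.066e-01]
 [-9.000e-04 -7.067e-01 -7.075e-01]
 [-9.999e-01  9.700e-03 -8.400e-03]]
shift cm [ -0.45 -14.31  -7.97]
```

View pics/w4.png

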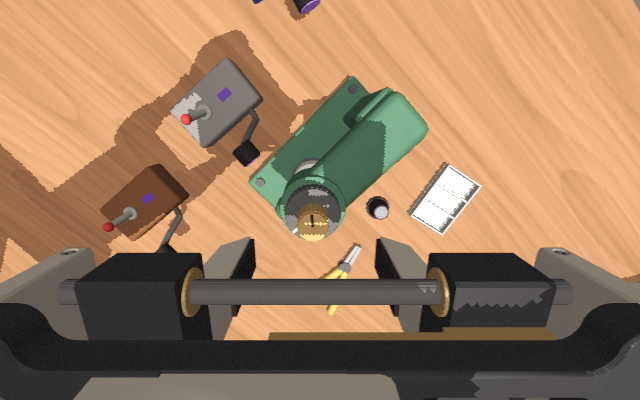

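Emit:
arm_command --pt "-0.4 -2.2 -0.7 5 0.6" --pt "-0.4 -4.5 -1.5 12 0.3" --pt "-0.4 -7 -2.3 19 0" --pt "-0.4 -10 -3.3 26 0" --pt "-0.4 -13 -4.3 33 0" --pt "-0.4 -15.5 -5.2 40 0" --pt "-0.4 -17.1 -5.7 46 0" --pt "-0.4 -17.1 -5.7 51 0" --pt "-0.4 -17.1 -5.7 51 0" --pt "-0.4 -17.1 -5.7 51 0"

```text
time: 16.9
tool_pos: [530.0, 163.5, 426.7]
tcp_rot: [-3.129, 1.562, -0.089]
contact_force: [-0.2, 0.5, -0.1]
grip_width: 1.4
```

```bash
python3 goto.py 530.6 163.3 236;python3 - <<'E'
from plant import bot
from h import *
t=bot.capture("side");f=t["frame"];cv2.imwrite("pics/s4.png",f)
E
```

```text
t 16.9 pos [530.  163.5 426.7] q [ 0.16  0.38  1.41 -0.    1.35  1.83] w 1.4
F [-0.22  0.54 -0.08] M [-0.027  0.167 -0.008]
tool axes
 [[ 8.600e-03 -1.017e-01 -9.948e-01]
 [-8.000e-04 -9.948e-01  1.017e-01]
 [-1.000e+00 -1.000e-04 -8.600e-03]]
shift cm [1.907e+01 1.000e-02 1.000e-01]
```

View pics/s4.png

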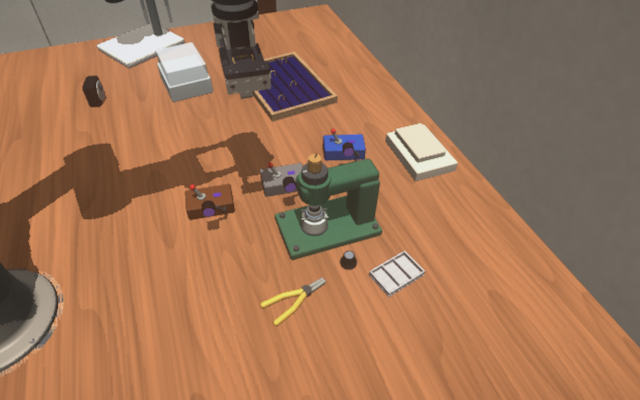

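Emit:
arm_command --pt "4 0 0 0 0" --pt "8 0 0 0 0" --pt "12 0 0 0 0" --pt "15 0 0.1 0 0" --pt "17 0 0.1 0 0" --pt "18.5 0 0.1 0 0" --pt "19 0 0.1 0 0" --pt "19 0 0.1 0 0"

```text
time: 17.75
tool_pos: [530.8, 162.9, 236.1]
tcp_rot: [3.116, 1.563, -0.128]
contact_force: [-0.3, 0.5, 0.1]
grip_width: 0.4
```

```bash
python3 goto.py 575.9 158.7 236;python3 - <<'E'
from plant import bot
from h import *
t=bot.capture("side");f=t["frame"];cv2.imwrite("pics/s5.png",cv2.resize(f[100:250,180:380],None,fx=4,fy=4))
E
```

```text
t 17.75 pos [530.8 162.9 236.1] q [ 0.16  0.58  1.65 -0.    0.9   1.84] w 0.4
F [-0.26  0.5   0.09] M [-0.035  0.15  -0.001]
tool axes
 [[ 7.300e-03 -1.020e-01 -9.948e-01]
 [-9.000e-04 -9.948e-01  1.020e-01]
 [-1.000e+00  2.000e-04 -7.400e-03]]
shift cm [ 0.05 -0.04 -4.53]
```

View pics/s5.png

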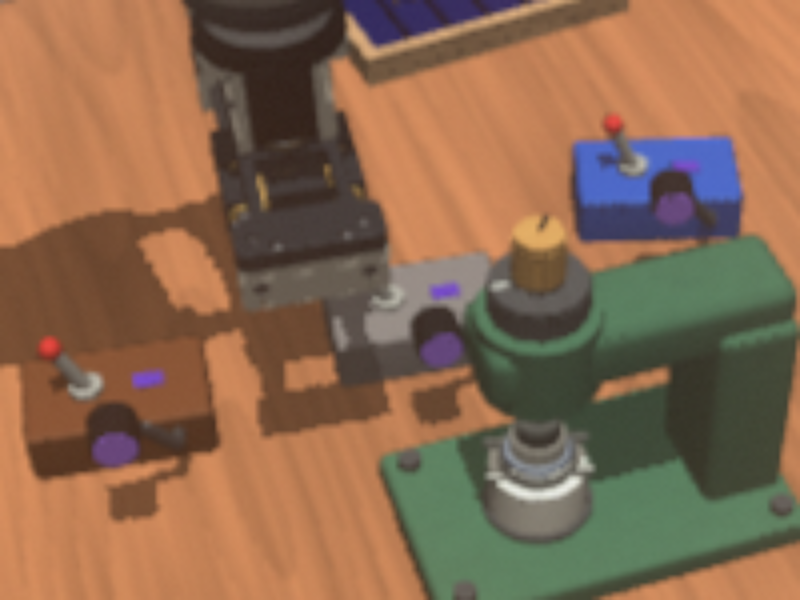

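Emit:
arm_command --pt "0 0 -0.8 0 0" --pt "0 0 -1.6 0 0" --pt "0 0 -2.1 0 0" --pt "0 0 -2.6 0 0" --pt "0 0 -3.0 0 0" --pt "0 0 -3.4 0 0" --pt "0 0 -3.7 0 0" --pt "0 0 -4.0 0 0" --pt "0 0 -4.2 0 0" --pt "0 0 -4.2 0 0"

```text
time: 18.8
tool_pos: [572.9, 158.7, 236.9]
tcp_rot: [-3.127, 1.562, -0.088]
contact_force: [-1.3, 0.4, 0.3]
grip_width: 0.4
```

```bash
python3 goto.py 575.9 158.7 236;python3 - <<'E'
from plant import bot
from h import *
f=bot.capture("wrist")["frame"];cv2.imwrite("pics/w6.png",f)
E
```

```text
t 18.8 pos [572.9 158.7 236.9] q [ 0.14  0.64  1.53 -0.    0.96  1.82] w 0.4
F [-1.34  0.41  0.29] M [-0.043  0.448 -0.02 ]
tool axes
 [[ 8.300e-03 -1.022e-01 -9.947e-01]
 [-7.000e-04 -9.948e-01  1.022e-01]
 [-1.000e+00 -1.000e-04 -8.400e-03]]
shift cm [ 0.1  -0.03 -0.3 ]
```

View pics/w6.png

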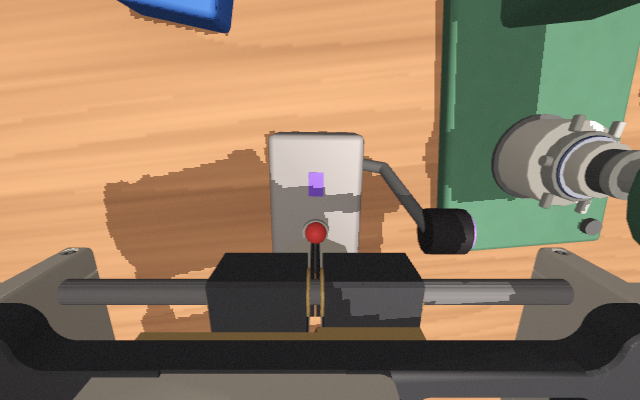

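Emit:
arm_command --pt "0 0 -0.1 0 0" --pt "0 0 -0.2 0 0" --pt "0 0 -0.3 0 0" --pt "0 0 -0.4 0 0" --pt "0 0 -0.4 0 0"

```text
time: 19.35
tool_pos: [575.2, 158.6, 236.6]
tcp_rot: [2.889, 1.568, -0.355]
contact_force: [-9.9, 0.2, 2.8]
grip_width: 0.2
```

```bash
python3 goto.py 575.9 158.7 236;python3 - <<'E'
from plant import bot
from h import *
o=bot.get_obs();c=bot.capture("wrist");f=c["frame"]
M=np.eye(4);M[:3,:3]=rot(o["tcp_rot"]);M[:3,3]=o["tool_pos"]
W=M@c["T_tool_cam"]
h=cv2.cvtColor(f,cv2.COLOR_BGR2HSV)
red=((h[...,0]<6)|(h[...,0]>174))&(h[...,1]>150)&(h[...,2]>70)
k,l,s,ce=cv2.connectedComponentsWithStats(red.astype(np.uint8))
for i in range(1,k):
    if s[i,4]>60:
        d=W[:3,:3]@np.linalg.inv(c["K"])@np.array([*ce[i],1]);print(s[i],W[:3,3]+d*(67-W[2,3])/d[2])
E
```

```text
t 19.35 pos [575.2 158.6 236.6] q [ 0.14  0.64  1.52 -0.    0.97  1.81] w 0.2
F [-9.87  0.23  2.83] M [0.033 1.899 0.038]
tool axes
 [[ 2.500e-03 -1.020e-01 -9.948e-01]
 [-9.000e-04 -9.948e-01  1.020e-01]
 [-1.000e+00  7.000e-04 -2.600e-03]]
shift cm [ 0.06 -0.02 -0.07]
[306 223  20  22 346] [591.75854399 156.48932754  67.        ]
```

Emit:
arm_command --pt "0 0 0.5 0 0" --pt "0 0 2 0 0" --pt "0 0 3.5 0 0" --pt "-3 0 4 0 0" --pt "-7 0 4 0 0" --pt "-11 0 5 0 0" --pt "-15 0 7 0 0" --pt "-17 0 9 0 0" --pt "-17 0 9 0 0" --pt "-17 0 9 0 0"

```text
time: 20.4
tool_pos: [485.3, 168.0, 406.7]
tcp_rot: [3.119, 1.566, -0.125]
contact_force: [0.6, -0.1, 0.3]
grip_width: 0.5
```

```bash
python3 - <<'E'
from plant import bot
from h import *
o=bot.get_obs();print(o['time'],o['contact_force'],o['tool_pos'])
t=bot.capture("top");s=bot.capture("side")
cv2.imwrite("pics/s7.png",cv2.resize(s["frame"][110:310,230:430],None,fx=3,fy=3));cv2.imwrite("pics/t7.png",cv2.resize(t["frame"][120:280,200:380],None,fx=4,fy=4,interpolation=cv2.INTER_NEAREST))
for n,c in (("t",t),("s",s)):
    h=cv2.cvtColor(c["frame"],cv2.COLOR_BGR2HSV)
    red=((h[...,0]<6)|(h[...,0]>174))&(h[...,1]>170)&(h[...,2]>90)
    k,l,st,ce=cv2.connectedComponentsWithStats(red.astype(np.uint8))
    for i in range(1,k):
        if st[i,4]>5: print(n,ce[i],plane(c,ce[i],67).round(1))
E
```

```text
20.4 [ 0.64026962 -0.06619844  0.26631757] [485.31509366 167.96907408 406.73771632]
t [209.33333333 158.11111111] [740.  224.2  67. ]
t [233.2 216. ] [590.1 157.4  67. ]
t [234.33333333 294.26666667] [390.5 148.3  67. ]
s [332.84615385 130.46153846] [743.  226.5  67. ]
s [281.71428571 162.5       ] [593.1 157.9  67. ]
s [191.875      186.45833333] [392.8 149.9  67. ]
```

View pics/s7.png

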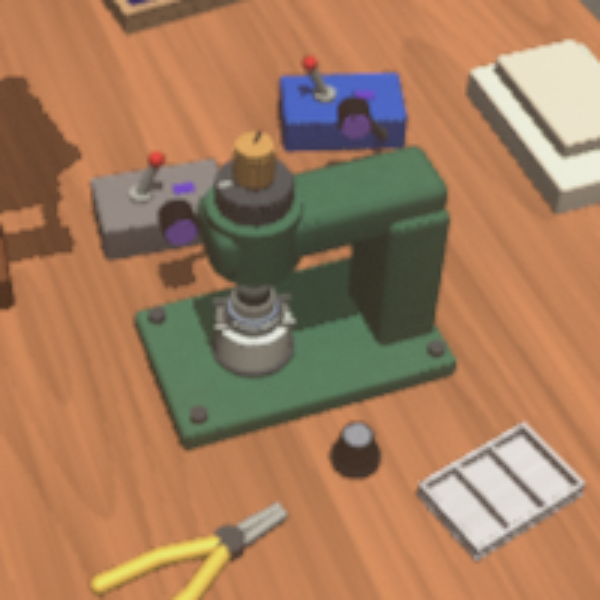

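View pics/t7.png

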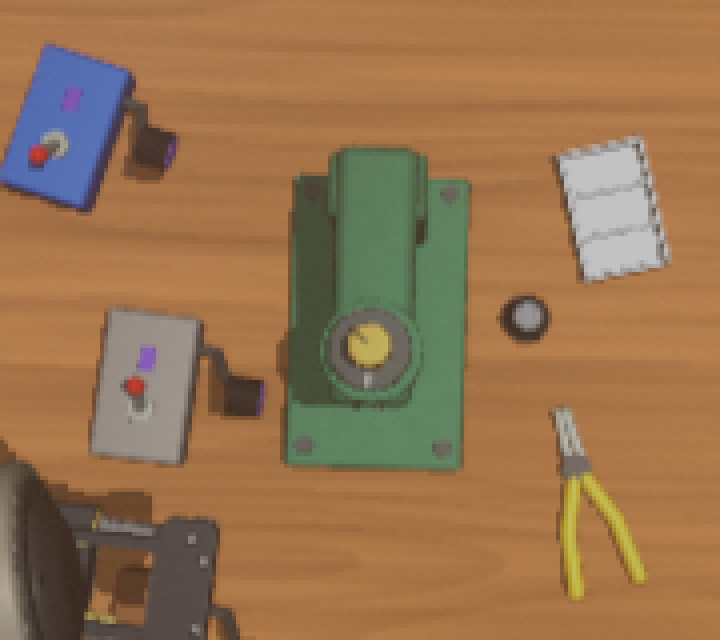

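```bash
python3 -c "
from plant import bot
print(bot.close_job(), bot.get_obs()['time'])"
```

```text
the job is handed in; nothing more can be done
the job is handed in; nothing more can be done
```

I wound the knob about 2.03 rad clockwise, let go of it, pushed the grey lamp's switch fully over, backed the arm clear and handed the job in at about 20.5 s.

- **Presser load:** I could only infer this; nothing measures it directly. The holding torque on the last joint rose steadily over the final 0.26 rad to 0.162 N m, about 0.04 above the nominal free drag. That points to roughly 27–48 N on the crystal. I never got a clean reading of this knob's free drag. The early torque readings (1.3–1.7 rad) were unusable because the arm had overshot and sprung back. The torque also rose a little more slowly than stated, about 0.016 N m per 0.1 rad instead of 0.02.
- **Knob and collar:** The last top view shows the knob's index line turned by about the same angle and the collar's white mark where it started.
- **Switch:** The lever reached its stop at about 10 N. The red ball moved about 26 mm, to roughly (591.5, 157.5) mm, and stayed there after the arm retreated.
- **Rest of the bench:** The watch, pliers, loupe and tray looked undisturbed in the last pictures, though I judged that by eye and did not measure it. The final contact force read about 0.7 N, within the sensor noise, with the arm clear of everything.

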